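Ring for collection and present a candle out of its box

TASK

Ring the desk bell by pressing its plunger all the way down to call the customer who is collecting, then take the long candle out of the wooden box through the window in the fixed lid: it is longer than the window, so slide it lengthwise under one end of the lid and tilt it out, free end first. Finish while still holding the candle level and at rest over the box, at least 15 cm above the lid, for the customer to look at; do not put it down, and leave everything else on the table where it stands.

Things in the scene. Friction and masses are not known exactly. Their poses are not given: they have to be found in the camera images.
- candle_mid (a point): Straight round ivory candle, 20 mm thick, 180 mm long (last 20 mm at the wick taper), about 60 g. Point: middle of its length, on its axis; its x runs along it to the wick. It lies loose in two V saddles in the wooden box, along the box, wick to the box's +x, axis 30 mm above the table, its ends 7 to 23 mm under the ends of the lid.
- box_window (a point): Wooden box, fixed, 262 (x) x 134 (y) x 62 mm tall; its lid is a 6 mm thick frame that does not open. Point: centre of the 150 (x) x 110 (y) mm window, level with the lid's top. Inside 250 x 122 mm, floor 6 mm, lid's underside 56 mm above the table. Saddles at x = +-56 mm, 10 mm thick along x, out to y = +-16 mm, 29 mm above the table. +x points away from the robot and to the left.
- bell_plunger (a joint): Plunger of the desk bell: 0 up, 0.006 m fully down at its stop; a spring pushes it back, about 4 N at the stop.
- bell_top (a point): Top centre of the bell's plunger head, a steel disc 20 mm across; 60 mm above the table when up. The bell (round, 84 mm wide, steel dome 44 mm tall on a black base) is fixed to the table, in front or to the right of the plinth; it changes places with an open tester candle and the flat tin. The plinth bears an upright sign about 0.5 m tall: pass in front of it.
- tester_a: Bystander, leave alone: open glass tester candle with a wick, 67 mm wide, 74 mm tall, near the bell; origin at the centre of its underside.
- wax_tin: Bystander, leave alone: flat closed gold tin 61 x 88 x 22 mm, near the bell; origin at the centre of its underside.
- lidded_jar: Bystander, leave alone: lidded candle jar 69 mm wide, 82 mm tall, right of the plinth; origin at the centre of its underside.
- card_tray_a: Bystander, leave alone: clear card tray 65 x 92 x 19 mm, at the far right; origin at the centre of its underside.
Mind the look-alikes: they are no part of the job. Leave any blue look-alike of the part that bears bell_plunger alone.

How it is judged:
By the outcome, as a careful person would: the job done as asked, in the order asked, and still so for the second after the job is handed in, while the arm keeps its last pose, push and grip.
It also fails if it takes over 56 s, if anything falls off the work surface, if the arm or the gripper's body presses on something with over 40 N, if the wrist force passes 120 N, or if a joint passes its speed limit or range.

ROBOT

A 6-joint arm with a two-finger parallel gripper is mounted at the origin on a cart in front of the work surface, level with it; the furniture and walls round the work are solid. World frame = base frame: x ahead of the robot, y to its left, z up, the work surface at z = 0. Lengths are in m, angles in rad, forces in N, time in s.
With the tool pointing down it reaches from about 0.35 to 0.875 m from the base axis. Payload 15.5 kg.
Tool frame: the origin (TCP) lies at the very end of the fingers, on their centre line; the grasp point (between the pads) lies bot.hold_point_z behind it (bot.hold_point_z is the distance from the TCP to the grasp point, in m); z points along the fingers, y is the direction in which the jaws open and shut (so a half turn about z gives the same grasp; the last joint's range is limited). The gripper opens to 85 mm and grips with 20 to 120 N. Pads are 22 mm wide; open, the fingers measure 114 mm over their backs; the gripper's body (76 mm by 85 mm) begins 54 mm behind the grasp point. The pads swing forward as they close: fully open they stand 13 mm farther back than shut.
Start: joints at [-1.256, 0.494, 1.345, -0, 1.302, -0.096], TCP at [0.25, -0.573, 0.231] pointing down, gripper open.
Joint ranges: [-2.91, 2.91], [-0.82, 2.16], [0.22, 2.67], [-1.22, 4.37], [0.12, 2.79], [-3.08, 3.08]. Speed limits (rad/s): [1.89, 1.89, 2.57, 3.01, 3.01, 3.01].

INTERFACE

Orientations are given as a unit quaternion [w, x, y, z].
In Python, from workcell import bot, viewer, order gives the robot as it stands. The module is installed in compiled form; this text tells all that it offers.
- The arm moves only by the tool servo_tool, never from a script. Its arguments are lists of equal length, an entry for each row: "travel": the shift along the tool's x, y, z in cm, a list of three; "twist": the turn about the tool's z in degrees; "jaw": the gripper command: -1 is shut, 1 is fully open, values between are in proportion. In form: {"travel": [[tx, ty, tz], ...], "twist": [twist, ...], "jaw": [jaw, ...]}. A call has 1 to 12 rows; each row is the pose to reach, as a shift and turn from the pose commanded when the call began, along the tool's axes at that moment; what a row does not reach only later rows make up. A row lasts 1/12 s, in which the tool goes at most 41.7 mm and 7.16 degrees, less where a joint would pass 70% of its speed; a pose out of reach is approached as far as the arm can. A call with a gripper value outside its range is refused whole. The fingers move at their own pace and stop on an object; the grip force is fixed at half the most. Time passes only in rows, so rows that repeat a pose let the fingers close. It gives the time, the measured TCP pose, the force and the opening at its end, in the units of the state.
- bot.get_obs(): the state, without advancing time (a new reading comes with each control period).
- viewer.read_camera(name): name is "side" or "top" or "wrist"; returns the picture (420x560x3 uint8, red, green, blue); there is no depth.
- viewer.calibration(name): a dict with "fx", "fy", "cx", "cy" (pixels), "view" (4x4, takes a point from world to camera coordinates). Camera axes: x right, y up, looking along -z (the intrinsics and any distortion apply to the point x, -y, -z); pixel columns grow to the right and rows downward; lengths in m; the calibration is good to about 2 mm. The wrist camera is an equidistant fisheye: a pixel r from the principal point sees the ray r / f radians off the axis. A picture is of the moment at which its call begins: read the wrist's pose just before it. calibration takes no time and is no camera call; for the wrist camera it gives the pose at the moment of the call.
- order.job_done(): hands the job in, once; it reports no verdict.
The state is a dict: "clock": time; "joint_positions": joint angles; "joint_vel": joint speeds; "tau": joint torques, N m; "tcp_pos": TCP position; "ee_rot": TCP orientation; "force": force on the tool from outside, world axes, zero at the start; "moment": the same for the moment, N m; "width": finger opening in m.
Only numpy, scipy, OpenCV 4.12 (cv2) and the standard library are available. Lean on these libraries where they do the work, as an engineer would, in place of code of your own. Each camera call takes 0.05 s, during which the arm holds its last target. There are 200 camera calls.

## Working session

There is one attempt and no reset: what is moved stays moved. The work goes in short steps, Python scripts to look and compute and a tool call to move; the robot and the scene stay as the last step left them, time stands still between calls to the robot, and variables do not carry over. Pictures are saved under pics/ and viewed, about 8 in all and at most 12, crops included, and the job is handed in when it is done.

Besides the shell and the picture viewer there is one more tool, called as name(argument=value, ...), one argument or row to a line, values as JSON. servo_tool: Moves the arm, as the interface text tells. Its arguments: {"type":"object","properties":{"travel":{"type":"array"},"twist":{"type":"array"},"jaw":{"type":"array"}},"required":["travel","twist","jaw"]}

```bash
mkdir -p pics
cat > h.py <<'E'
import numpy as np, cv2
from workcell import bot, viewer, order
def ray(name,u,v,c=None):
    c=c or viewer.calibration(name); V=np.array(c["view"]);
    x=(u-c["cx"])/c["fx"]; y=(v-c["cy"])/c["fy"]
    if name=="wrist":
        r=np.hypot(x,y); k=np.sin(r)/r if r>1e-9 else 1; d=np.array([x*k,-y*k,-np.cos(r)])
    else: d=np.array([x,-y,-1])
    R=V[:3,:3]; return -R.T@V[:3,3], R.T@d
def onz(name,u,v,z,c=None):
    o,d=ray(name,u,v,c); return o+d*(z-o[2])/d[2]
def proj(name,p,c=None):
    c=c or viewer.calibration(name); q=np.array(c["view"])@np.r_[p,1]; q=np.array([q[0],-q[1],-q[2]])
    if name=="wrist":
        h=np.hypot(q[0],q[1]); k=np.arctan2(h,q[2])/max(h,1e-9); return np.array([c["cx"]+c["fx"]*q[0]*k,c["cy"]+c["fy"]*q[1]*k])
    return np.array([c["cx"]+c["fx"]*q[0]/q[2],c["cy"]+c["fy"]*q[1]/q[2]])
def save(name,fn,crop=None,s=1):
    im=viewer.read_camera(name)[:,:,::-1]
    if crop: im=im[crop[1]:crop[3],crop[0]:crop[2]]
    if s!=1: im=cv2.resize(im,None,fx=s,fy=s,interpolation=cv2.INTER_CUBIC)
    cv2.imwrite("pics/"+fn,im)
E
python3 - <<'E'
from h import *
print(bot.get_obs(), bot.hold_point_z)
a=viewer.read_camera("top");b=viewer.read_camera("side")
cv2.imwrite("pics/top0.png",a[:,:,::-1]);cv2.imwrite("pics/side0.png",b[:,:,::-1])
for n in("top","side"):
    c=viewer.calibration(n);print(n,{k:c[k] for k in c if k!="view"},ray(n,c["cx"],c["cy"]))
E
```

```text
{'clock': 0.0, 'joint_positions': array([-1.25548550e+00,  4.94217884e-01,  1.34613557e+00, -5.28064912e-06,
        1.30247333e+00, -9.55261284e-02]), 'joint_vel': array([ 1.64961151e-03,  5.05153946e-05, -2.45754199e-04,  8.67817021e-04,
       -9.91739338e-05, -4.94480123e-04]), 'tau': array([ 3.99941899e-03, -8.82133770e+01, -3.83853543e+01,  2.25248286e-04,
        1.01009267e-02,  1.12927694e-05]), 'tcp_pos': array([ 0.24948645, -0.57265919,  0.23067716]), 'ee_rot': array([-6.13063768e-04,  9.78975381e-01,  2.03977507e-01, -7.02043935e-05]), 'force': array([ 0.35870271, -0.79838522, -0.51713957]), 'moment': array([ 0.00336975, -0.05430757,  0.00943591]), 'width': 0.08513081010510568} 0.0187
top {'fx': 422.1448292806286, 'fy': 422.1448292806286, 'cx': 276.7632513102877, 'cy': 212.7261802145487} (array([ 0.44831348, -0.0687541 ,  1.13227894]), array([ 0.08639252, -0.00799858, -0.99622907]))
side {'fx': 536.6970459101067, 'fy': 536.6970459101067, 'cx': 287.08908102293975, 'cy': 211.41309291571417} (array([0.15458196, 1.34692936, 0.63388885]), array([ 0.24408835, -0.90287624, -0.35388609]))
```

View pics/top0.png

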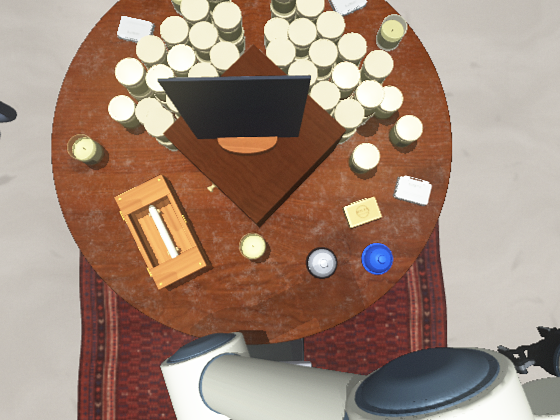

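View pics/side0.png

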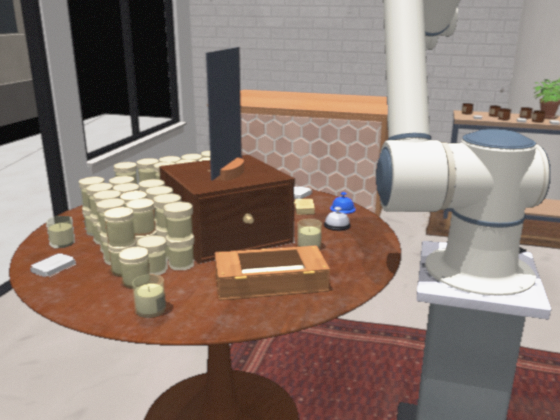

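The top view shows the steel bell at about (321,262), the blue look-alike at (377,258) and the tester at (253,246). The box is around (160,232), with the candle running (152,207)–(172,256). The side view agrees with this. Next I'll zoom in on the box and the bell.

Run:
```python
from h import *
a=cv2.imread("pics/top0.png")
b=cv2.resize(a[168:298,105:215],None,fx=4.5,fy=4.5,interpolation=cv2.INTER_CUBIC)
c=cv2.resize(a[235:290,300:350],None,fx=5,fy=5,interpolation=cv2.INTER_CUBIC)
o=np.zeros((b.shape[0],b.shape[1]+c.shape[1],3),np.uint8);o[:,:b.shape[1]]=b;o[:c.shape[0],b.shape[1]:]=c
cv2.imwrite("pics/z.png",o);print(o.shape)
```

```text
(585, 745, 3)
```

View pics/z.png

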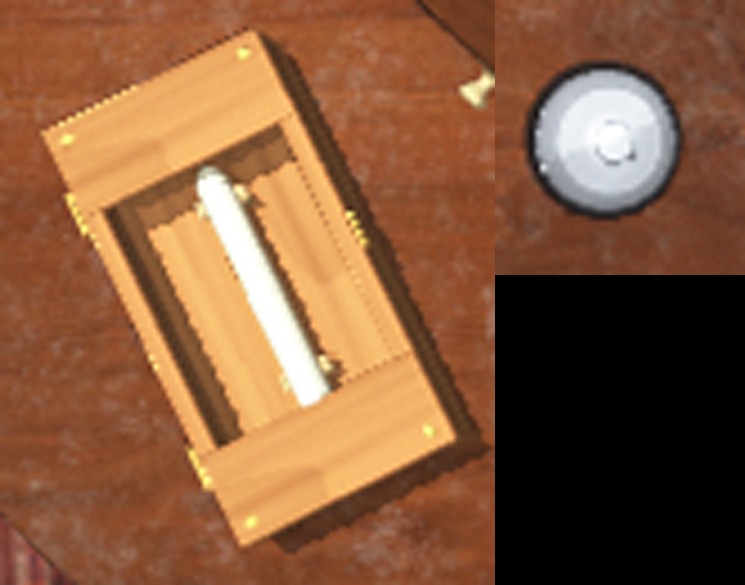

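Run:
```python
from h import *
f=lambda p,z:onz("top",105+p[0]/4.5-.4,168+p[1]/4.5-.4,z)
print("bell top",onz("top",323.8-.4,263.4-.4,.06),"base",onz("top",321.6,262.4,.0))
C=[f(p,.062) for p in[(252,29),(457,437),(243,548),(42,132)]]
for c in C:print(c)
print("lid",np.linalg.norm(C[0]-C[1]),np.linalg.norm(C[2]-C[3]),np.linalg.norm(C[1]-C[2]),np.linalg.norm(C[0]-C[3]),"ctr",np.mean(C,0))
d=(C[0]+C[3]-C[1]-C[2])/2;print("yaw",np.degrees(np.arctan2(d[1],d[0])))
W=[f(p,.062) for p in[(283,122),(410,352),(218,447),(105,208)]];print("win",np.mean(W,0),np.linalg.norm(W[0]-W[1]),np.linalg.norm(W[1]-W[2]))
a=f((210,172),.03);b=f((315,395),.03);print("cand",a,b,np.degrees(np.arctan2(*(a-b)[1::-1])))
print("tester",onz("top",253,246,.07),"tin",onz("top",363,212,.022),"blue",onz("top",378,258,.06))
o=bot.get_obs();from scipy.spatial.transform import Rotation as R
print(R.from_quat(o["ee_rot"],scalar_first=True).as_matrix().round(3))
# refine: plinth corners
print("plinth front corner z0/z.2",onz("top",259,225,.0),onz("top",259,225,.2),"left",onz("top",165,126,.2))
```

```text
bell top [ 0.41123395 -0.19214944  0.06      ] base [ 0.41086033 -0.19430398  0.        ]
[0.64728371 0.21777768 0.062     ]
[0.41392904 0.10326627 0.062     ]
[0.35543165 0.22260017 0.062     ]
[0.59089836 0.33639068 0.062     ]
lid 0.25993704919359323 0.2615202728263096 0.1329004348591186 0.13133298118008715 ctr [0.50188569 0.2200087  0.062     ]
yaw 25.964689253519886
win [0.50346677 0.21662173 0.062     ] 0.1495744763172099 0.11863864169565418
cand [0.5695073  0.25070274 0.03      ] [0.43886572 0.18996642 0.03      ] 24.93409483486021
tester [ 0.45804592 -0.01575946  0.07      ] tin [ 0.54135534 -0.30564289  0.022     ] blue [ 0.42056271 -0.33074302  0.06      ]
[[ 0.917  0.399 -0.   ]
 [ 0.399 -0.917  0.001]
 [ 0.    -0.001 -1.   ]]
plinth front corner z0/z.2 [ 0.51451604 -0.02939693  0.        ] [ 0.50282236 -0.03634878  0.2       ] left [0.73098196 0.17100053 0.2       ]
```

servo_tool(
  travel=[
    [30,-28.4,5],
    [30,-28.4,5],
    [30,-28.4,5],
    [30,-28.4,5],
    [30,-28.4,5],
    [30,-28.4,5],
    [30,-28.4,5],
    [30,-28.4,5],
    [30,-28.4,5],
    [30,-28.4,5],
    [30,-28.4,5],
    [30,-28.4,5],
  ],
  twist=[-2.4,-2.4,-2.4,-2.4,-2.4,-2.4,-2.4,-2.4,-2.4,-2.4,-2.4,-2.4],
  jaw=[-1,-1,-1,-1,-1,-1,-1,-1,-1,-1,-1,-1],
)

```text
clock: 1.1
tcp_pos: [0.4116, -0.1908, 0.181]
ee_rot: [-0.0, 0.974, 0.226, -0.0]
force: [-0.6, -0.6, 0.2]
width: -0.0001
```

Run:
```python
from h import *
o=bot.get_obs();print(o["clock"],o["tcp_pos"],o["ee_rot"],o["width"],o["force"])
c=viewer.calibration("wrist");im=viewer.read_camera("wrist")[:,:,::-1].copy();print(ray("wrist",c["cx"],c["cy"],c),c["fx"])
p=proj("wrist",np.array([.4112,-.1925,.06]),c);t=proj("wrist",o["tcp_pos"],c);print(p,t)
cv2.imwrite("pics/w1.png",im)
```

```text
1.1 [ 0.41160015 -0.1908101   0.18101154] [-3.31777306e-04  9.74025216e-01  2.26439127e-01 -3.00848360e-04] -6.346368707819402e-05 [-0.64272693 -0.62959367  0.19029694]
(array([ 0.4809552 , -0.15713789,  0.32313181]), array([-0.27031294, -0.13174434, -0.95371607])) 325.19226210127806
[274.94441189 200.24905456] [273.02898868 267.94245559]
```

View pics/w1.png

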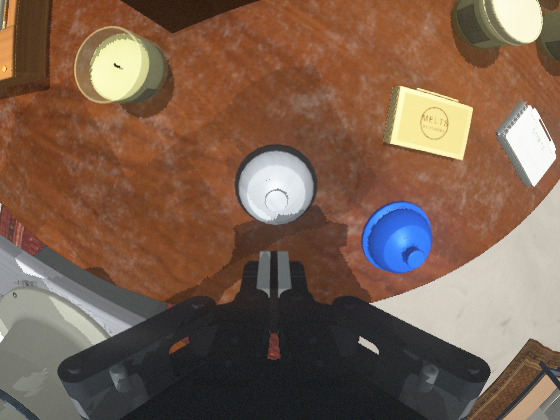

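The wrist view shows the plunger at (277,201), against a prediction of (275,200). The bell is confirmed to within 2 mm, so I'll press.

servo_tool(
  travel=[
    [-0.1,0.2,8],
    [-0.1,0.2,8],
    [-0.1,0.2,11],
    [-0.1,0.2,11.8],
    [-0.1,0.2,12.2],
    [-0.1,0.2,12.5],
    [-0.1,0.2,12.7],
    [-0.1,0.2,12.8],
    [-0.1,0.2,12.8],
    [-0.1,0.2,12.8],
  ],
  twist=[0,0,0,0,0,0,0,0,0,0],
  jaw=[-1,-1,-1,-1,-1,-1,-1,-1,-1,-1],
)

```text
clock: 1.98
tcp_pos: [0.4119, -0.1956, 0.0542]
ee_rot: [0.001, 0.974, 0.224, 0.001]
force: [-1.0, -2.7, 4.3]
width: 0.0001
```

servo_tool(
  travel=[
    [0,0,0.1],
    [0,0,0.2],
    [0,0,0.3],
    [0,0,0.3],
    [0,0,0.3],
  ],
  twist=[0,0,0,0,0],
  jaw=[-1,-1,-1,-1,-1],
)

```text
clock: 2.4
tcp_pos: [0.412, -0.1957, 0.0529]
ee_rot: [0.001, 0.974, 0.225, 0.001]
force: [-11.5, 2.8, 70.1]
width: 0.0001
```

70 N at z = 0.053, so the plunger is on its stop. I'll retract and look at the bell from the raised pose.

servo_tool(
  travel=[
    [0,0,-0.5],
    [0,0,-4],
    [0,0,-8],
    [0,0,-12],
    [0,0,-16],
    [0,0,-20],
    [0,0,-22],
    [0,0,-22],
  ],
  twist=[0,0,0,0,0,0,0,0],
  jaw=[-1,-1,-1,-1,-1,-1,-1,-1],
)

```text
clock: 3.07
tcp_pos: [0.4131, -0.196, 0.2753]
ee_rot: [0.003, 0.974, 0.225, 0.003]
force: [0.6, -0.0, 0.3]
width: 0.0
```

servo_tool(
  travel=[
    [5.6,-19.1,0],
    [5.6,-19.1,0],
    [5.6,-19.1,0],
    [5.6,-19.1,0],
    [5.6,-19.1,0],
    [22.5,-33.1,4],
    [22.5,-33.1,4],
    [22.5,-33.1,4],
    [22.5,-33.1,4],
    [22.5,-33.1,4],
    [22.5,-33.1,4],
    [22.5,-33.1,4],
  ],
  twist=[0,0,0,0,0,0,0,0,0,0,0,0],
  jaw=[0,0,0,0,0,0,0,0,0,0,0,0],
)

```text
clock: 4.07
tcp_pos: [0.4693, 0.204, 0.2291]
ee_rot: [-0.0, 0.974, 0.226, -0.0]
force: [-1.1, -0.6, -0.4]
width: 0.0428
```

Run:
```python
from h import *
o=bot.get_obs();print(o["clock"],o["tcp_pos"],o["ee_rot"],o["width"],o["force"])
c=viewer.calibration("wrist");im=viewer.read_camera("wrist")[:,:,::-1].copy()
np.save("c2.npy",c,allow_pickle=True)
cv2.imwrite("pics/w2.png",im)
```

```text
4.0667 [0.46932309 0.20396967 0.22912532] [-2.91856371e-04  9.74146695e-01  2.25915973e-01 -3.22910023e-04] 0.04282885070884082 [-1.11874727 -0.63935175 -0.44956248]
```

View pics/w2.png

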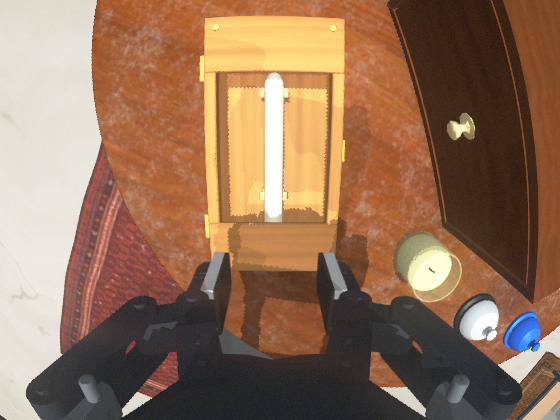

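Run:
```python
from h import *
c=np.load("c2.npy",allow_pickle=True).item()
f=lambda u,v,z:onz("wrist",u,v,z,c)
L=[f(*p,.062) for p in[(205,17),(345,18),(338,270),(213,270)]]
W=[f(*p,.062) for p in[(217,72),(331,73),(332,222),(216,222)]]
for n,Q in(("lid",L),("win",W)):
    print(n,np.mean(Q,0),[round(float(np.linalg.norm(Q[i]-Q[i-1])),4) for i in range(4)])
    d=Q[0]+Q[1]-Q[2]-Q[3];print(np.degrees(np.arctan2(d[1],d[0])))
a=f(274.5,85,.03);b=f(273.5,215,.03);print(a,b,np.degrees(np.arctan2(*(a-b)[1::-1])))
s=[f(*p,.029) for p in[(275,95),(274,196)]];print("saddles",s,(s[0]+s[1])/2,np.linalg.norm(s[0]-s[1]))
# overlay prediction with ctr/yaw from top cam
```

```text
lid [0.50268586 0.2181581  0.062     ] [0.2611, 0.1327, 0.2604, 0.1367]
26.28299808319755
win [0.50222054 0.21942938 0.062     ] [0.1493, 0.107, 0.1483, 0.1189]
26.12538702698854
[0.55916645 0.24677393 0.03      ] [0.43219091 0.18568689 0.03      ] 25.691880735724258
saddles [array([0.54997962, 0.24169148, 0.029     ]), array([0.45186344, 0.19472068, 0.029     ])] [0.50092153 0.21820608 0.029     ] 0.10877978735301343
```

Both cameras put the box centre at about (0.502, 0.219) with yaw 26°. The candle lies on the box's midline, and the fingers are at box x of about −36 mm. I'll descend and grip.

servo_tool(
  travel=[
    [0.2,0.05,5],
    [0.2,0.05,12],
    [0.2,0.05,16],
    [0.2,0.05,18],
    [0.2,0.05,20],
    [0.2,0.05,21],
    [0.2,0.05,21.5],
    [0.2,0.05,21.5],
    [0.2,0.05,21.5],
    [0.2,0.05,21.5],
    [0.2,0.05,21.5],
    [0.2,0.05,21.5],
  ],
  twist=[0,0,0,0,0,0,0,0,0,0,0,0],
  jaw=[0,0,0,0,0,0,0,0,-0.4,-1,-1,-1],
)

```text
clock: 5.12
tcp_pos: [0.4703, 0.2042, 0.0177]
ee_rot: [-0.002, 0.975, 0.224, 0.001]
force: [-16.7, 36.4, 17.0]
width: 0.0181
```

servo_tool(
  travel=[
    [0,0,0],
    [0,0,0],
    [0,0,0],
    [0,0,0],
  ],
  twist=[0,0,0,0],
  jaw=[-1,-1,-1,-1],
)

```text
clock: 5.45
tcp_pos: [0.4704, 0.2042, 0.0177]
ee_rot: [-0.002, 0.975, 0.224, 0.001]
force: [-16.4, 35.8, 16.0]
width: 0.0182
```

servo_tool(
  travel=[
    [0,-0.1,-0.2],
    [0,-0.2,-0.4],
    [0,-0.2,-0.8],
    [0,-0.2,-0.8],
    [0,-0.2,-0.8],
  ],
  twist=[0,0,0,0,0],
  jaw=[-1,-1,-1,-1,-1],
)

```text
clock: 5.87
tcp_pos: [0.4705, 0.2032, 0.0241]
ee_rot: [-0.0, 0.975, 0.224, 0.001]
force: [0.3, 0.4, -0.1]
width: 0.0178
```

Run:
```python
from h import *
o=bot.get_obs();print(o["clock"],o["tcp_pos"],o["ee_rot"],o["width"],o["force"])
w=viewer.read_camera("wrist")[:,:,::-1];t=viewer.read_camera("side")[:,:,::-1]
t=cv2.resize(t[180:320,200:340],(420,420),interpolation=cv2.INTER_CUBIC)
cv2.imwrite("pics/g1.png",np.hstack([w[:,130:450],t]))
```

```text
5.8667 [0.47049898 0.20319798 0.02412823] [-6.55587610e-06  9.74505882e-01  2.24360574e-01  7.86682589e-04] 0.01779487517967925 [ 0.27177361  0.3562881  -0.13978121]
```

View pics/g1.png

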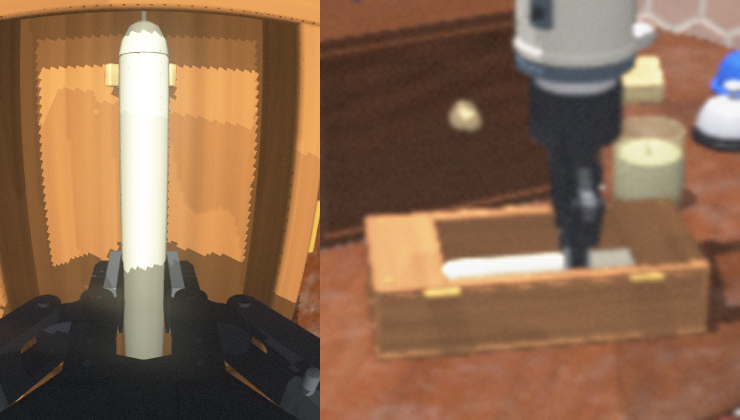

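The wrist crop shows the candle gripped and centred between the pads, nose at full-image pixel (275,25), and the wrist force is now about zero. Next I'll work out where the nose is along the box.

```bash
cat >> h.py <<'E'
C=np.array([.502,.219,0]);a=np.radians(26);U=np.array([np.cos(a),np.sin(a),0]);Vb=np.array([-np.sin(a),np.cos(a),0])
def box(p): p=np.asarray(p)-C; return np.round([p@U*1e3,p@Vb*1e3,p[2]*1e3],1)
def onplane(name,u,v,c=None,y=0):
    o,d=ray(name,u,v,c); s=(y-(o-C)@Vb)/(d@Vb); return o+d*s
E
python3 - <<'E'
from h import *
print("tcp",box(bot.get_obs()["tcp_pos"]))
for z in(.03,.036,.04):print(z,"nose",box(onz("wrist",275,24,z)),"shoulder(top)",box(onz("wrist",275,52,z+.01)),"rear",box(onz("wrist",275,350,z)))
E
```

```text
tcp [-35.6  -0.3  23.6]
0.03 nose [76.6 -1.4 30. ] shoulder(top) [62.7 -1.3 40. ] rear [-84.7  -1.3  30. ]
0.036 nose [75.  -1.3 36. ] shoulder(top) [61.7 -1.3 46. ] rear [-79.1  -1.3  36. ]
0.04 nose [74.  -1.3 40. ] shoulder(top) [61.  -1.2 50. ] rear [-75.4  -1.3  40. ]
```

servo_tool(
  travel=[
    [0.5,0,0],
    [1,0,0],
    [1.5,0,0],
    [2,0,0],
    [2.5,0,0],
    [3,0,0],
    [3.5,0,0],
    [3.8,0,0],
    [4,0,0],
    [4,0,0],
  ],
  twist=[0,0,0,0,0,0,0,0,0,0],
  jaw=[-1,-1,-1,-1,-1,-1,-1,-1,-1,-1],
)

```text
clock: 6.8
tcp_pos: [0.5062, 0.2209, 0.0233]
ee_rot: [-0.0, 0.974, 0.224, 0.0]
force: [-0.1, 0.4, 0.4]
width: 0.0176
```

Run:
```python
from h import *
o=bot.get_obs();print(o["clock"],box(o["tcp_pos"]),o["width"],o["force"])
w=viewer.read_camera("wrist")[:,:,::-1];t=viewer.read_camera("top")[:,:,::-1];t2=viewer.read_camera("side")[:,:,::-1]
t=cv2.resize(t[168:298,105:215],(355,420),interpolation=cv2.INTER_CUBIC)
t2=cv2.resize(t2[220:320,200:340],(420,300),interpolation=cv2.INTER_CUBIC)
o=np.zeros((420,775,3),np.uint8);o[:300,:420]=t2;o[:,420:]=t
cv2.imwrite("pics/g2.png",o)
```

```text
6.8 [ 4.6 -0.2 23.3] 0.01762624504905331 [-0.0776499   0.35495663  0.35468862]
```

View pics/g2.png

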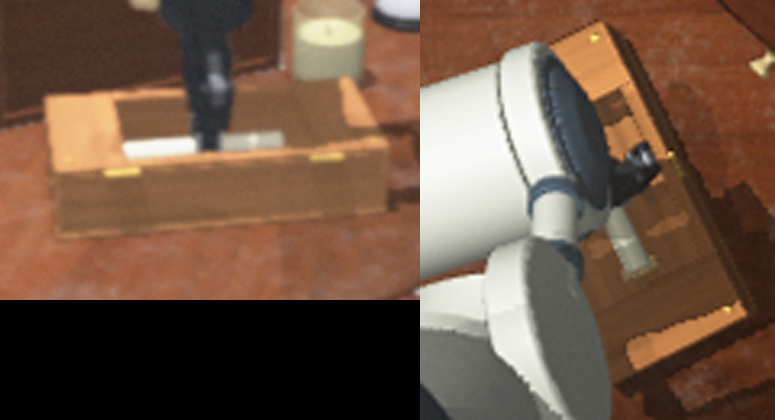

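The candle slid under the +x lid with no contact force. Its rear end is now visible at about (295,267) in the side image and (173,251) in the top image.

Run:
```python
from h import *
print(box(onplane("side",295,267)),box(onz("top",173,251.5,.036)),box(onz("top",173,251.5,.03)))
```

```text
[-63.1   0.   36.5] [-59.2  -0.4  36. ] [-58.6   0.9  30. ]
```

servo_tool(
  travel=[
    [0,0,-0.5],
    [0,0,-1.0],
    [0,0,-1.3],
    [0,0,-1.6],
    [0,0,-1.9],
    [0,0,-2.2],
    [0,0,-2.2],
  ],
  twist=[0,0,0,0,0,0,0],
  jaw=[-1,-1,-1,-1,-1,-1,-1],
)

```text
clock: 7.53
tcp_pos: [0.5057, 0.2207, 0.0457]
ee_rot: [0.0, 0.974, 0.224, -0.0]
force: [-2.7, -0.8, -3.7]
width: 0.0178
```

Run:
```python
from h import *
o=bot.get_obs();print(o["clock"],box(o["tcp_pos"]),o["width"],o["force"],o["moment"])
w=viewer.read_camera("wrist")[:,:,::-1];t2=viewer.read_camera("side")[:,:,::-1]
t2=cv2.resize(t2[200:320,200:340],(490,420),interpolation=cv2.INTER_CUBIC)
cv2.imwrite("pics/g3.png",np.hstack([t2,w[:,130:430]]))
```

```text
7.5333 [ 4.1 -0.1 45.7] 0.017783071186607016 [-2.72827582 -0.7898936  -3.65895511] [-0.19683607  0.62564897  0.01016015]
```

View pics/g3.png

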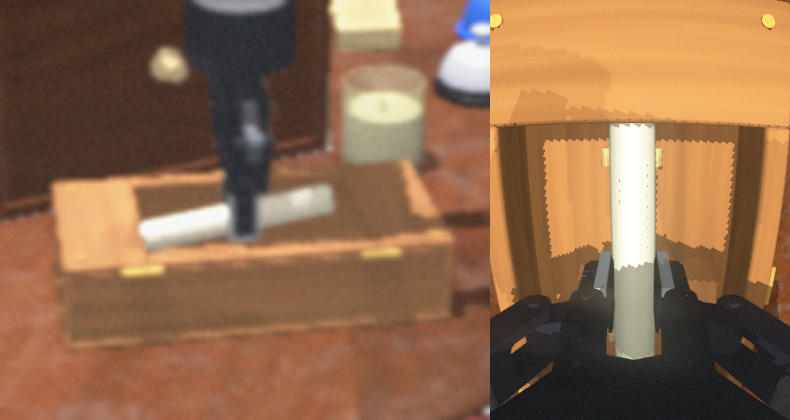

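The candle is pivoting in the grip as planned, rear end up, with only about 4 N at the lid. I'll lift a bit more and then draw it back along its axis.

servo_tool(
  travel=[
    [0,0,-0.5],
    [0,0,-1.0],
    [0,0,-1.6],
    [-1.0,0,-2.1],
    [-2.0,0,-2.5],
    [-3.0,0,-2.9],
    [-4.0,0,-3.3],
    [-5.0,0,-3.7],
    [-6.0,0,-4.1],
    [-6.5,0,-4.3],
    [-6.5,0,-4.3],
  ],
  twist=[0,0,0,0,0,0,0,0,0,0,0],
  jaw=[-1,-1,-1,-1,-1,-1,-1,-1,-1,-1,-1],
)

```text
clock: 8.55
tcp_pos: [0.4464, 0.1918, 0.0888]
ee_rot: [-0.0, 0.975, 0.224, -0.0]
force: [0.3, 0.6, -0.4]
width: 0.0176
```

Run:
```python
from h import *
o=bot.get_obs();print(o["clock"],box(o["tcp_pos"]),o["width"],o["force"],o["moment"])
w=viewer.read_camera("wrist")[:,:,::-1];t2=viewer.read_camera("side")[:,:,::-1]
t2=cv2.resize(t2[200:320,200:340],(490,420),interpolation=cv2.INTER_CUBIC)
cv2.imwrite("pics/g4.png",np.hstack([t2,w[:,130:430]]))
```

```text
8.55 [-61.9  -0.   88.8] 0.017569551083353677 [ 0.29850251  0.57451845 -0.35134631] [-0.04782301 -0.00511738 -0.04146805]
```

View pics/g4.png

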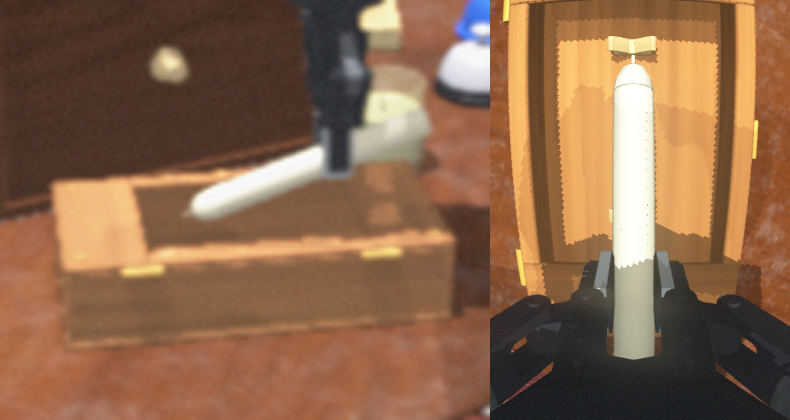

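The nose is clear of the window and the candle is held tilted at about 20°. I'll raise it, move forward so the nose is over the +x lid, and press down gently on the lid to level it in the grip.

servo_tool(
  travel=[
    [0,0,-2],
    [0,0,-5],
    [2,0,-5],
    [4.5,0,-5],
    [5.8,0,-5],
    [5.8,0,-3],
    [5.8,0,-1],
    [5.8,0,0],
    [5.8,0,1],
    [5.8,0,2],
    [5.8,0,2.7],
    [5.8,0,2.7],
  ],
  twist=[0,0,0,0,0,0,0,0,0,0,0,0],
  jaw=[-1,-1,-1,-1,-1,-1,-1,-1,-1,-1,-1,-1],
)

```text
clock: 9.65
tcp_pos: [0.4993, 0.2177, 0.0603]
ee_rot: [-0.0, 0.974, 0.224, -0.001]
force: [-2.4, 0.3, 3.3]
width: 0.0178
```

Run:
```python
from h import *
o=bot.get_obs();print(o["clock"],box(o["tcp_pos"]),o["width"],o["force"],o["moment"])
w=viewer.read_camera("wrist")[:,:,::-1];t2=viewer.read_camera("side")[:,:,::-1]
t2=cv2.resize(t2[200:320,200:340],(490,420),interpolation=cv2.INTER_CUBIC)
cv2.imwrite("pics/g5.png",np.hstack([t2,w[:,130:430]]))
```

```text
9.65 [-3.  -0.  60.3] 0.01782044745450035 [-2.38575766  0.27944636  3.28414261] [0.23733544 0.07374729 0.1006836 ]
```

View pics/g5.png

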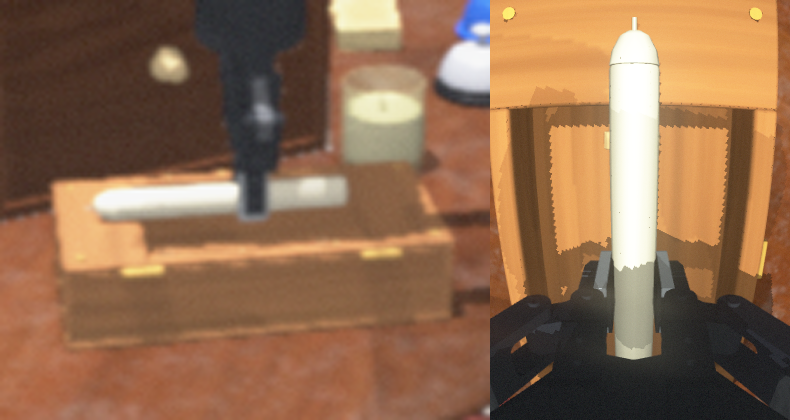

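Run:
```python
from h import *
im=cv2.imread("pics/g5.png")[:,:490]
g=im.astype(int); lab=cv2.cvtColor(im,cv2.COLOR_BGR2HSV)
# bright low saturation pixels of the candle
m=((lab[:,:,1]<70)&(lab[:,:,2]>110)).astype(np.uint8); m[:165]=0;m[225:]=0;m[:,:80]=0;m[:,355:]=0
for lo,hi in((110,230),(275,335),(110,335)):
    t=[];b=[]
    for u in range(lo,hi):
        r=np.where(m[:,u])[0]
        if len(r)>10:t.append((u,r[0]));b.append((u,r[-1]))
    for n,s in(("top",t),("bot",b)):
        s=np.array(s)
        if len(s)<5: continue
        k=np.polyfit(s[:,0],s[:,1],1)
        P=[onplane("side",200+x/3.5,200+np.polyval(k,x)/3.5) for x in(100,340)]
        p,q=box(P[0]),box(P[1]);print(lo,hi,n,len(s),p,q,"nose-down deg",np.degrees(np.arctan2(q[2]-p[2],p[0]-q[0])).round(2))
```

```text
110 230 top 120 [99.3  0.  84.2] [-67.8   0.   82. ] nose-down deg -0.75
110 230 bot 120 [99.9  0.  61.1] [-68.2   0.   58.3] nose-down deg -0.95
275 335 top 60 [99.3  0.  81.6] [-67.8   0.   82.3] nose-down deg 0.24
275 335 bot 60 [100.   -0.   60.2] [-68.1   0.   59.4] nose-down deg -0.27
110 335 top 204 [99.3  0.  84.3] [-67.8  -0.   82.1] nose-down deg -0.75
110 335 bot 204 [100.    0.   60.7] [-68.2   0.   58.4] nose-down deg -0.78
```

The side view shows the candle lying along the lid, level to within about 1°. I'll lift it straight up and centre it over the box.

servo_tool(
  travel=[
    [0,0,-1],
    [0,0,-3],
    [-1,0,-6],
    [-2,0,-9],
    [-2,0,-12],
    [-2,0,-15],
    [-2,0,-18],
    [-2,0,-20],
    [-2,0,-21],
    [-2,0,-21],
    [-2,0,-21],
    [-2,0,-21],
  ],
  twist=[0,0,0,0,0,0,0,0,0,0,0,0],
  jaw=[-1,-1,-1,-1,-1,-1,-1,-1,-1,-1,-1,-1],
)

```text
clock: 10.75
tcp_pos: [0.4809, 0.2087, 0.27]
ee_rot: [0.0, 0.974, 0.224, -0.001]
force: [-0.1, 0.8, -0.2]
width: 0.0172
```

servo_tool(
  travel=[
    [0,0,0],
    [0,0,0],
    [0,0,0],
    [0,0,0],
    [0,0,0],
    [0,0,0],
  ],
  twist=[0,0,0,0,0,0],
  jaw=[-1,-1,-1,-1,-1,-1],
)

```text
clock: 11.25
tcp_pos: [0.4816, 0.2089, 0.2712]
ee_rot: [0.0, 0.974, 0.224, -0.0]
force: [0.7, 0.0, 0.9]
width: 0.0179
```

Run:
```python
from h import *
o=bot.get_obs();print(o["clock"],box(o["tcp_pos"]),o["width"],o["force"],np.abs(o["joint_vel"]).max())
s=viewer.read_camera("side")[:,:,::-1]
cv2.imwrite("pics/side_f.png",s)
cv2.imwrite("pics/f.png",cv2.resize(s[110:320,180:380],(571,600),interpolation=cv2.INTER_CUBIC))
```

```text
11.25 [-2.280e+01 -1.000e-01  2.712e+02] 0.017855558108301053 [0.67371951 0.01312137 0.91454737] 0.0028931718107492147
```

View pics/f.png

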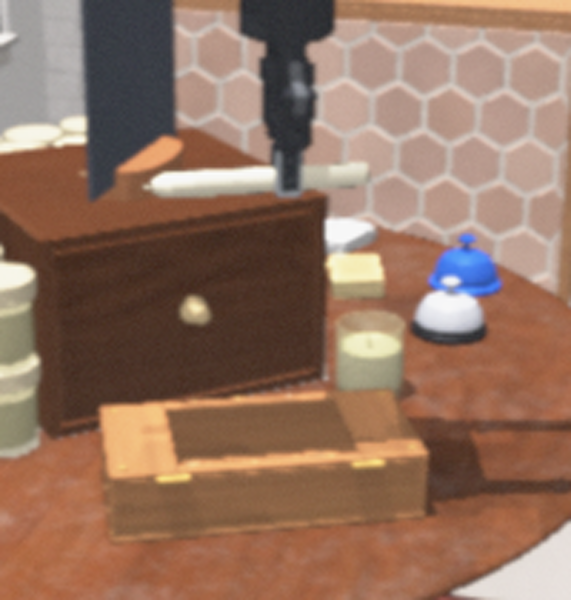

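The candle hangs over the box, nose at (155,184) and rear at (368,174) in this crop, and everything else is where it was. I'll check the tilt numerically.

Run:
```python
from h import *
f=lambda u,v:box(onplane("side",180+u/2.857,110+v/2.857))
for p,q in(((165,184),(362,174.5)),((175,172.5),(360,164)),((175,196),(360,186.5))):
    P,Q=f(*p),f(*q);print(P,Q,np.degrees(np.arctan2(Q[2]-P[2],P[0]-Q[0])))
```

```text
[ 72.9   0.  281.1] [-87.    0.  281.8] 0.25082419919094334
[ 64.7   0.  290.2] [-85.2  -0.  290.7] 0.1911126318368402
[ 65.1   0.  270.8] [-85.6   0.  271.7] 0.34217377913543345
```

Level to about 0.3°, with the underside about 0.21 m above the lid, and at rest. Handing in.

```bash
python3 -c "
from h import *
print(order.job_done())"
```

```text
the job is handed in; nothing more can be done
None
```

The bell has been rung, and the candle is out of the box, held level and at rest over it. I handed the job in at about 11 s on the robot's clock; no verdict was reported.

- **Bell:** I pressed the steel bell's plunger until the tool met 70 N at z = 0.053 m. Fully down is 0.054 m, so it was on its stop. The blue bell was not touched.
- **Candle:** I gripped the candle behind its middle, slid it 40 mm under the +x end of the lid and lifted. The lid edge tilted it in the grip to about 20°, and I drew it out rear end first. I levelled it by pressing its nose gently on the lid's top, at about 3 N.
- **Last checks:**
  - The tilt is about 0.3°.
  - The candle's underside is about 0.21 m above the lid.
  - It is roughly centred over the box, the arm is still, and the grip is firm at 17.9 mm opening.
  - In the last side view the bells, tester, tin and box stood where they were. I did not check the jar and card tray separately.
- **What disagreed:** On the first grip the wrist showed about 40 N sideways and 17 N upwards. The tool sat about 2 mm off the candle's line and pressed it against its saddle. A 2 mm shift and a small lift cleared it. The opening also reads about 2 mm under the candle's nominal 20 mm.

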